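Cock and fire the spring rivet setter

TASK

Set the brass rivet in the ledger cover with the spring rivet setter: draw the striker up by its knob only until the sear catches, without forcing it hard into the rubber bumper above, and let go so that it stands cocked by itself. Then press the trigger paddle to fire it, so that the blow drives the rivet fully home, and leave everything else on the bench where it is.

Things in the scene. Friction and masses are not known exactly. Their poses are not given: they have to be found in the camera images.
- press: the rivet setter: grey C-shaped bench frame, bolted down, base 130 x 150 x 25 mm. Origin: on the bench surface straight under the striker; z up; its column (50 x 32 mm, 190 mm tall) stands at y = +66 mm, the trigger paddle reaches out to the -y side
- paddle_rest (a point): fixed point: centre of the upper face of the trigger paddle when at rest, a level steel plate 36 mm (x) by 30 mm (y), at (0, -95, 125) mm in the press's frame, free space above and below. Pressed down it swings on an axis along x at (0, -22, 97) mm and springs back (1 N). A cocked striker is let off when it is 8 to 15 mm down, at 3 to 7 N; hard stop 26 mm down
- sear_catch (a point): fixed point: upper side of the sear nose at rest, 130 mm above the bench, on the -y side of the rod. The nose is one piece with the paddle, which dips while the nose is pushed aside. A round collar with a coned top (26 mm across, 11 mm tall) is clamped on the striker rod below it, at a height set differently each time and not reported; caught, the collar's underside rests on the nose
- striker: round steel rod 12 mm thick with a dark wooden knob on top, 0.25 kg, sliding straight up and down, pressed down by a spring: 7 N at first, 0.18 N more per mm of draw. Origin: tip of its nose, at the start on the rivet head 54.5 mm above the bench. Caught, the load leaves the hand as the knob is eased down a few mm; not caught, the load stays and it slams down if let go
- knob (a point): centre of the striker's knob, an upright cylinder 28 mm across, 40 mm tall, clear all round; at the start 229.5 mm above the bench, 14 mm of bare rod below it. Drawing it up, the collar's cone pushes the sear nose aside (1 to 3 N extra); some 16 mm of draw after first meeting it, the nose springs in underneath: caught, at 20 to 46 mm of draw in all. About 2.5 mm farther is the bumper
- housing: fixed round spring housing about the rod, 45 mm across, 42 mm tall; origin: centre of its underside, 153 mm above the bench. A rubber bumper (34 mm across) stands 9.5 mm out of its underside and belongs to it: the collar meets it about 2.5 mm beyond the catch, and it then adds 3 N per mm. Pressing it with more than 10 N is forcing it
- rivet (a joint): how far the brass rivet is driven into the cover, in m: 0 = standing 4 mm proud (its head 12 mm across under the striker's nose), 0.004 = fully home. It is tight (about 26 N): only the blow of the cocked striker sets it
- card_box: bystander: small open white card box 75 x 75 x 35 mm; origin: centre of its underside
- glue_jar: bystander: amber glue jar, 64 mm across, 85 mm tall; origin: centre of its underside
- awl: bystander: awl with a wooden handle, 160 mm long, lying on the bench along its x; origin under it
Mind the look-alikes: they are no part of the job. Of the things that look like the press, take the one that is nearest to the robot's base at the start.

How it is judged:
By the outcome, as a careful person would: the job done as asked, in the order asked, and still so for the second after the job is handed in, with the robot touching nothing.
It also fails if it takes over 72 s, if anything falls off the work surface, if the arm or the gripper's body presses on something with over 40 N, if the wrist force passes 120 N, or if a joint passes its speed limit or range.

ROBOT

A 6-joint arm with a two-finger parallel gripper is mounted at the origin on the work surface. World frame = base frame: x ahead of the robot, y to its left, z up, the work surface at z = 0. Lengths are in m, angles in rad, forces in N, time in s.
With the tool pointing down it reaches from about 0.35 to 0.975 m from the base axis. Payload 4.9 kg.
Tool frame: the origin (TCP) lies midway between the tips of the shut fingers; the grasp point (between the pads) lies 19 mm behind it; z points along the fingers, y is the direction in which the jaws open and shut (so a half turn about z gives the same grasp; the last joint's range is limited). The gripper opens to 85 mm and grips with 20 to 120 N. Pads are 22 mm wide; open, the fingers measure 114 mm over their backs; the gripper's body (76 mm by 85 mm) begins 54 mm behind the grasp point. The pads swing forward as they close: fully open they stand 13 mm farther back than shut.
Start: joints at [1.055, 0.053, 1.613, -0, 1.476, -0.119], TCP at [0.242, 0.576, 0.231] pointing down, gripper open.
Joint ranges: [-3.01, 3.01], [-1.01, 2.22], [0.06, 2.58], [-1.02, 4.17], [0.09, 2.62], [-3.14, 3.14]. Speed limits (rad/s): [2.57, 2.57, 3.14, 3.14, 3.14, 3.14].

INTERFACE

Orientations are given as a rotation vector (axis times angle).
In Python, from station import ctrl gives the robot as it stands.
- The arm moves only by the tool play_rows, never from a script. Its argument "motion" is a list that holds one entry, the list of rows, each a list of 7 numbers: the closure, from -1 (fully open) to 1 (shut), then the shift along the tool's x, y, z in cm, then the turn, a rotation vector about the tool's x, y, z in degrees. A call has 1 to 20 rows; each row is the pose to reach, as a shift and turn from the pose measured when the call began, along the tool's axes at that moment; what a row does not reach only later rows make up. A row lasts 1/8 s, in which the tool goes at most 62.5 mm and 10.7 degrees, less where a joint would pass 70% of its speed; a pose out of reach is approached as far as the arm can. A call with a gripper value outside its range is refused whole. The fingers move at their own pace and stop on an object; "newtons" is the grip in N (left out, the last holds). Time passes only in rows, so rows that repeat a pose let the fingers close. It gives the time, the measured TCP pose, the force and the opening at its end, in the units of the state.
- ctrl.get_obs(): the state, without advancing time (a new reading comes with each control period).
- ctrl.get_image(name): name is "side" or "top"; returns a dict with "color" (480x640x3 uint8, red, green, blue), "mtx" (3x3 intrinsics, pixels), "T" (4x4, takes a point from camera to world coordinates). Camera axes: x right, y up, looking along -z (the intrinsics and any distortion apply to the point x, -y, -z); pixel columns grow to the right and rows downward; lengths in m; the calibration is good to about 2 mm. A picture is of the moment at which its call begins. There is no depth.
- ctrl.finish_job(): hands the job in, once; it reports no verdict.
The state is a dict: "t": time; "q": joint angles; "dq": joint speeds; "effort": joint torques, N m; "tool_pos": TCP position; "tool_rot": TCP orientation; "contact_force": force on the tool from outside, world axes, zero at the start; "wrist_torque": the same for the moment, N m; "opening": finger opening in m.
Only numpy, scipy, OpenCV 4.12 (cv2) and the standard library are available. Lean on these libraries where they do the work, as an engineer would, in place of code of your own. Each camera call takes 0.05 s, during which the arm holds its last target.

## Working session

There is one attempt and no reset: what is moved stays moved. The work goes in short steps, Python scripts to look and compute and a tool call to move; the robot and the scene stay as the last step left them, time stands still between calls to the robot, and variables do not carry over. Pictures are saved under pics/ and viewed, and the job is handed in when it is done.

Besides the shell and the picture viewer there is one more tool, called as name([rows], argument=value, ...), one row to a line, values as JSON. play_rows: Moves the arm, as the interface text tells. Its arguments: {"type":"object","properties":{"motion":{"type":"array"},"newtons":{"type":"number"}},"required":["motion"]}

```bash
mkdir -p pics; ls
python3 - <<'E'
from station import ctrl
import cv2
o=ctrl.get_obs()
for k,v in o.items(): print(k,v)
for n in("side","top"):
    d=ctrl.get_image(n); cv2.imwrite(f"pics/{n}0.png",d["color"][:,:,::-1]); print(n,d["mtx"],d["T"],[k for k in d])
E
```

```text
pics
t 0.0
q [ 1.05501214e+00  5.33334864e-02  1.61434409e+00 -5.35671764e-05
  1.47601439e+00 -1.19004544e-01]
dq [ 7.38330889e-04  7.38839118e-06  1.00036898e-03 -2.08006694e-04
 -9.62157834e-04  6.78200661e-04]
effort [ 2.52381113e-03 -3.93672538e+01 -3.70187545e+01  1.09624502e-04
  6.94248243e-03  2.72860561e-06]
tool_pos [0.24122447 0.57586754 0.23004761]
tool_rot [-0.61905227 -3.07937831  0.00315842]
contact_force [ 0.36897669 -0.32374854  0.32559609]
wrist_torque [0.03887405 0.03535649 0.02265938]
opening 0.0851299380794845
side [[472.62302874   0.         316.66907238]
 [  0.         472.62302874 230.92893489]
 [  0.           0.           1.        ]] [[ 0.93504619  0.19685847 -0.29484803  0.34119362]
 [-0.35428395  0.48812973 -0.79762915 -0.65330474]
 [-0.01309596  0.85028002  0.52616764  0.62002522]
 [ 0.          0.          0.          1.        ]] ['color', 'mtx', 'T']
top [[447.40774796   0.         322.64549376]
 [  0.         447.40774796 238.01771428]
 [  0.           0.           1.        ]] [[ 0.06977672  0.97180386 -0.22522981  0.43786454]
 [-0.99756196  0.06823675 -0.01462446  0.04931529]
 [ 0.00115684  0.22570114  0.9741959   0.9671734 ]
 [ 0.          0.          0.          1.        ]] ['color', 'mtx', 'T']
```

View pics/side0.png

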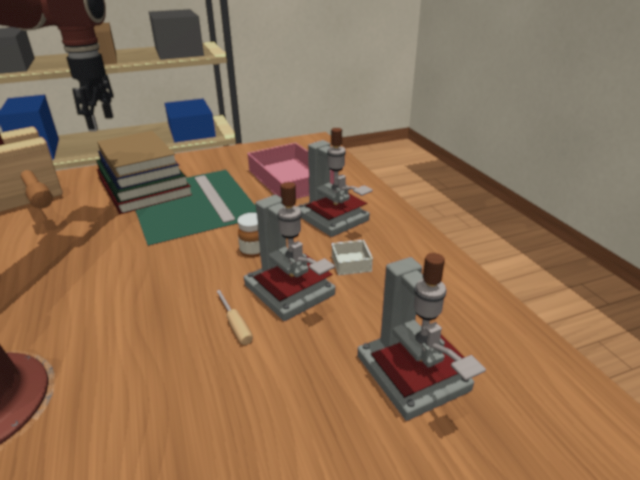

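View pics/top0.png

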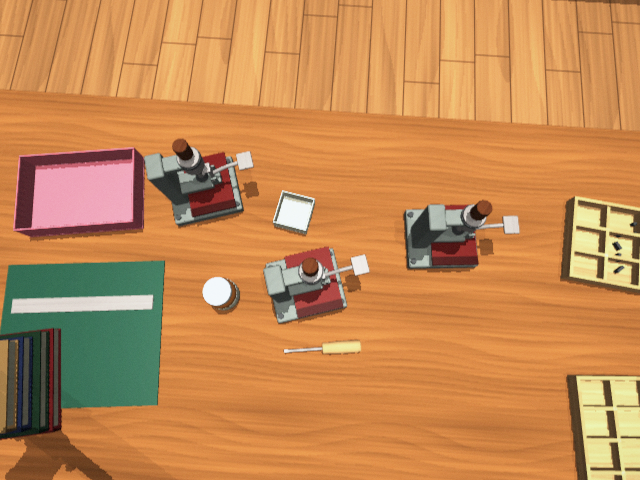

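The three rivet setters (side / top pixels of the knob) are:
- middle: (288,187) / (310,267)
- right and near: (434,262) / (480,210)
- far left: (336,133) / (182,148)

I'll compute their base distances and look at crops.

```bash
cat > h.py <<'E'
import numpy as np, cv2
from station import ctrl
def cam(n):
    d=ctrl.get_image(n); return d
def proj(d,P):
    T=np.linalg.inv(d["T"]); p=T[:3,:3]@np.asarray(P,float)+T[:3,3]
    u=d["mtx"]@np.array([p[0],-p[1],-p[2]]); return u[:2]/u[2]
def ray(d,uv):
    r=np.linalg.inv(d["mtx"])@np.array([uv[0],uv[1],1.]); r=np.array([r[0],-r[1],-r[2]])
    return d["T"][:3,3], d["T"][:3,:3]@r
def atz(d,uv,z):
    o,r=ray(d,uv); return o+r*(z-o[2])/r[2]
def tri(d1,u1,d2,u2):
    o1,r1=ray(d1,u1);o2,r2=ray(d2,u2)
    A=np.c_[r1,-r2]; s=np.linalg.lstsq(A,o2-o1,rcond=None)[0]
    a=o1+s[0]*r1;b=o2+s[1]*r2; return (a+b)/2,np.linalg.norm(a-b)
E
python3 - <<'E'
from h import *
s=cam("side");t=cam("top")
for n,a,b in (("mid",(288,187),(310,265)),("right",(434,262),(482,208)),("left",(336,133),(180,146))):
    print(n,tri(s,a,t,b), atz(t,b,.2495))
for n,d,(x0,y0,x1,y1) in(("s",s,(235,170,355,320)),("t",t,(255,235,385,335))):
    c=d["color"][y0:y1,x0:x1,::-1]; c=cv2.resize(c,None,fx=4 if n=="s" else 6,fy=4 if n=="s" else 6,interpolation=cv2.INTER_CUBIC)
    cv2.imwrite(f"pics/crop_{n}.png",c)
E
```

```text
mid (array([0.55834592, 0.07776444, 0.24258257]), np.float64(0.0005871295248618791)) [0.55748406 0.07743422 0.2495    ]
right (array([ 0.67900303, -0.2075535 ,  0.2349339 ]), np.float64(0.0006353640253604797)) [ 0.67389694 -0.20230276  0.2495    ]
left (array([0.75542439, 0.32376426, 0.23292774]), np.float64(0.002167783226917909)) [0.74936393 0.31740166 0.2495    ]
```

View pics/crop_s.png

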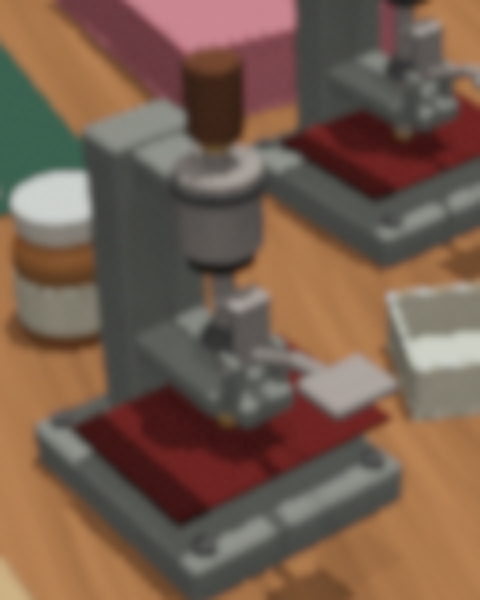

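View pics/crop_t.png

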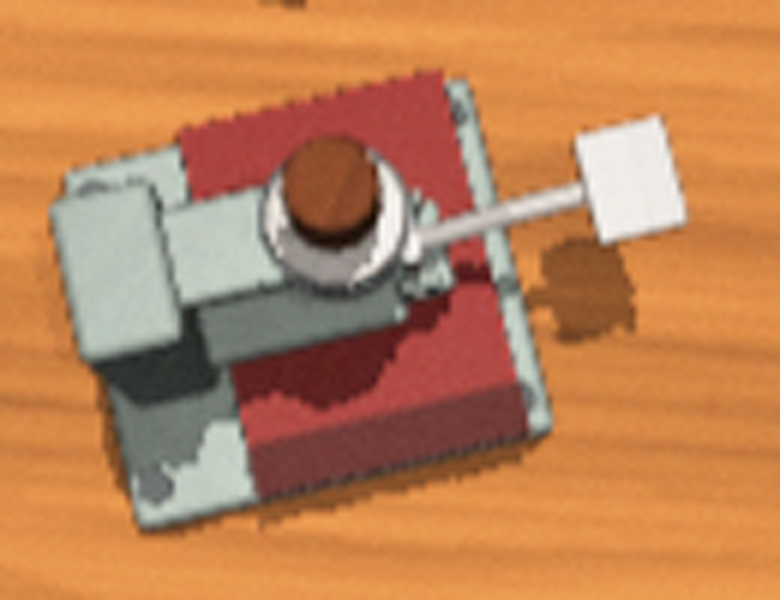

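The middle press is nearest (0.56 m, against 0.71 and 0.82 m). The crops show its knob top at side (288.5,186.3) / top (310,265.5), and its paddle at side (322,266) / top (360.3,264.8). Next I'll fit the press pose.

Run:
```python
from h import *
from scipy.optimize import least_squares
s=cam("side");t=cam("top")
cs=lambda x,y:(235+x/4,170+y/4); ct=lambda x,y:(255+x/6,235+y/6)
# (cam, pixel, model pt)
ob=[(s,cs(214,65),(0,0,.2495)),(t,ct(330,183),(0,0,.2495)),
(s,cs(349,384),(0,-.095,.125)),(t,ct(632,179),(0,-.095,.125)),
(t,ct(117,270),(0,.066,.19)),
]
def W(p,m):
    c,S=np.cos(p[2]),np.sin(p[2]); return np.array([p[0]+c*m[0]-S*m[1],p[1]+S*m[0]+c*m[1],m[2]])
f=lambda p:np.concatenate([proj(d,W(p,m))-np.array(u) for d,u,m in ob])
r=least_squares(f,[.56,.08,0]); print(r.x,np.degrees(r.x[2])); print(r.fun.reshape(-1,2).round(1))
p=r.x
# check: base corners & tri
print("paddle",W(p,(0,-.095,.125)),tri(s,cs(349,384),t,ct(632,179)))
print("knob",tri(s,cs(214,65),t,ct(330,183)))
for m in [(x,y,.025) for x in(-.065,.065) for y in (-.075,.075)]: print(m,(proj(t,W(p,m))-[255,235])*6)
print(ctrl.get_obs()["t"])
```

```text
[0.55705228 0.07600245 0.30897729] 17.703094751211424
[[-0.9 -2.3]
 [ 0.9 -0.2]
 [-0.5 -0.9]
 [ 0.6 -0.3]
 [ 0.4 -0.2]]
paddle [ 0.58594031 -0.01449883  0.125     ] (array([ 0.58646939, -0.01373685,  0.12218366]), np.float64(0.0014320102341910997))
knob (array([0.55824924, 0.07744759, 0.24400568]), np.float64(0.0013622934871004924))
(-0.065, -0.075, 0.025) [603.60360851 417.8888839 ]
(-0.065, 0.075, 0.025) [183.23005484 521.57000074]
(0.065, -0.075, 0.025) [511.95926176  63.21433547]
(0.065, 0.075, 0.025) [103.33004897 160.76668333]
0.3
```

```bash
cat >> h.py <<'E'
from scipy.spatial.transform import Rotation as R
def rel(pos,jaw_deg=None,verbose=True):
    """shift (cm) & turn (deg) from now to world TCP pos with tool down, jaw (tool y) at world angle"""
    o=ctrl.get_obs(); Rc=R.from_rotvec(o["tool_rot"]); 
    sh=Rc.inv().apply(np.array(pos)-o["tool_pos"])*100
    if jaw_deg is None: tu=np.zeros(3)
    else:
        a=np.radians(jaw_deg); y=np.array([np.cos(a),np.sin(a),0]); z=np.array([0,0,-1.]); x=np.cross(y,z)
        tu=np.degrees((Rc.inv()*R.from_matrix(np.c_[x,y,z])).as_rotvec())
    print("t",o["t"],"shift cm",sh.round(2),"turn",tu.round(2),"pos",o["tool_pos"].round(4),"F",np.round(o["contact_force"],1))
    return sh,tu
E
python3 - <<'E'
from h import *
rel((.2412,.5759,.33),67); rel((.5578,.0767,.33),17.7)
E
```

```text
t 0.3 shift cm [ 0.01 -0.05 -9.91] turn [-0.04 -0.01  0.26] pos [0.2414 0.5763 0.2309] F [-0.7 -0.2  0.3]
t 0.3 shift cm [-48.48 -33.85  -9.9 ] turn [-4.000e-02  1.000e-02  4.956e+01] pos [0.2414 0.5763 0.2309] F [-0.7 -0.2  0.3]
```

play_rows([
  [[-1, 0, 0, -5, 0, 0, 0], [-1, -2, -1.5, -9.9, 0, 0, 3], [-1, -7, -5, -9.9, 0, 0, 8], [-1, -12, -8.5, -9.9, 0, 0, 13], [-1, -17, -12, -9.9, 0, 0, 18], [-1, -22, -15.5, -9.9, 0, 0, 23], [-1, -27, -19, -9.9, 0, 0, 28], [-1, -32, -22.5, -9.9, 0, 0, 33], [-1, -37, -26, -9.9, 0, 0, 38], [-1, -42, -29.5, -9.9, 0, 0, 43], [-1, -46, -32, -9.9, 0, 0, 47], [-1, -48.5, -33.9, -9.9, 0, 0, 49.5], [-1, -48.5, -33.9, -9.9, 0, 0, 49.5], [-1, -48.5, -33.9, -9.9, 0, 0, 49.5], [-1, -48.5, -33.9, -9.9, 0, 0, 49.5]],
], newtons=60)

```text
t: 2.17
tool_pos: [0.5574, 0.0772, 0.3302]
tool_rot: [1.85, 2.539, -0.001]
contact_force: [0.2, -0.3, -0.3]
opening: 0.0855
```

Run:
```python
from h import *
rel((.5578,.0767,.2135),17.7)
s=cam("side");t=cam("top")
cv2.imwrite("pics/s1.png",cv2.resize(s["color"][40:340,200:450,::-1],None,fx=2,fy=2,interpolation=3))
cv2.imwrite("pics/t1.png",cv2.resize(t["color"][180:380,220:420,::-1],None,fx=3,fy=3,interpolation=3))
p=ctrl.get_obs()["tool_pos"]; print(proj(s,p),proj(t,p))
```

```text
t 2.175 shift cm [-0.06  0.03 11.68] turn [-0.01  0.02  0.16] pos [0.5574 0.0772 0.3302] F [ 0.2 -0.3 -0.3]
[285.42829865 140.56217402] [308.74096973 255.74589563]
```

View pics/s1.png

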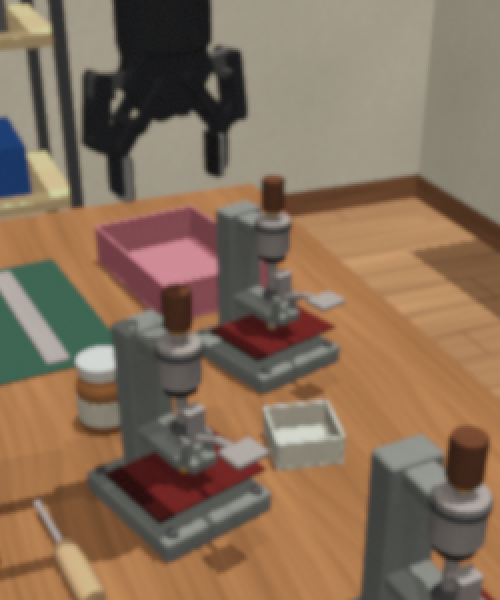

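View pics/t1.png

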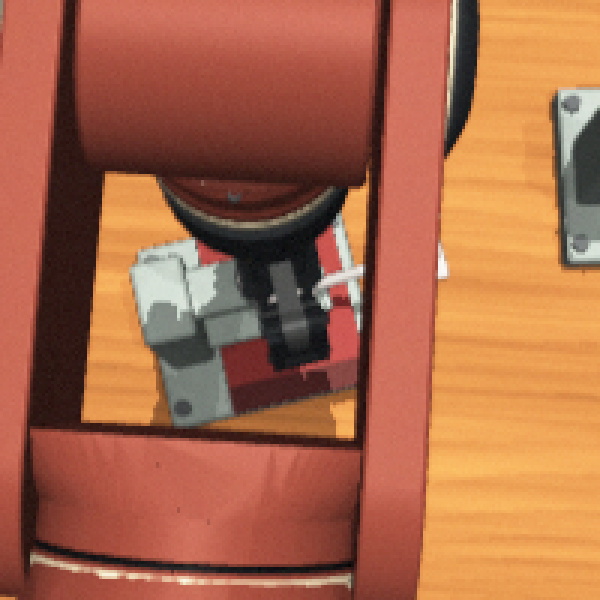

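play_rows([
  [[-1, -0.1, 0.1, 3, 0, 0, 0], [-1, -0.1, 0.1, 6, 0, 0, 0], [-1, -0.1, 0.1, 8.5, 0, 0, 0], [-1, -0.1, 0.1, 10.5, 0, 0, 0], [-1, -0.1, 0.1, 11.6, 0, 0, 0], [-1, -0.1, 0.1, 11.6, 0, 0, 0], [-1, -0.1, 0.1, 11.6, 0, 0, 0]],
])

```text
t: 3.15
tool_pos: [0.5593, 0.0765, 0.2155]
tool_rot: [1.849, 2.538, 0.001]
contact_force: [-0.2, 0.7, 0.4]
opening: 0.0854
```

Run:
```python
from h import *
rel((.5578,.0767,.2135),17.7)
s=cam("side");t=cam("top")
cv2.imwrite("pics/s2.png",cv2.resize(s["color"][120:320,210:360,::-1],None,fx=3,fy=3,interpolation=3))
cv2.imwrite("pics/t2.png",cv2.resize(t["color"][200:350,240:390,::-1],None,fx=4,fy=4,interpolation=3))
```

```text
t 3.15 shift cm [ 0.07 -0.14  0.2 ] turn [0.1  0.06 0.16] pos [0.5593 0.0765 0.2155] F [-0.2  0.7  0.4]
```

View pics/s2.png

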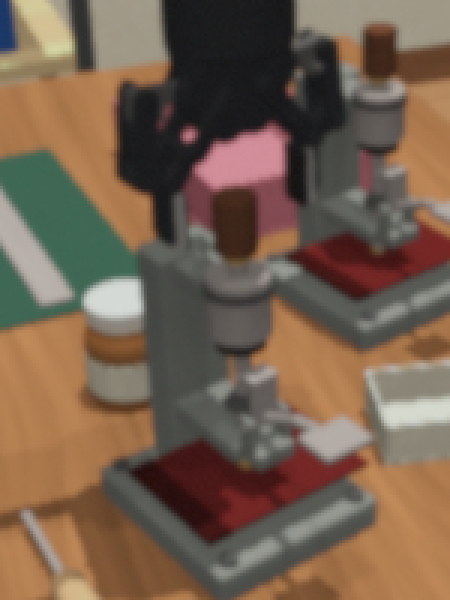

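View pics/t2.png

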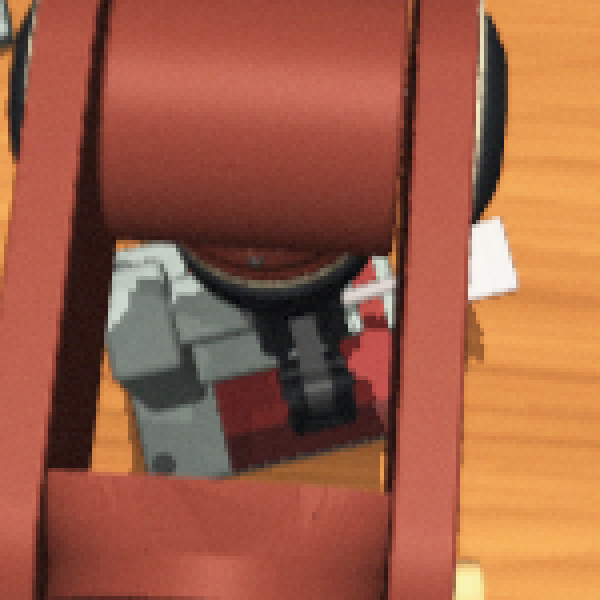

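The open pads straddle the knob, with the pad midpoint at crop (239,222) and the knob at (236,226). I'll close lightly and check the side force.

play_rows([
  [[-1, 0, 0, 0.2, 0, 0, 0], [0, 0, 0, 0.2, 0, 0, 0], [0.2, 0, 0, 0.2, 0, 0, 0], [1, 0, 0, 0.2, 0, 0, 0], [1, 0, 0, 0.2, 0, 0, 0], [1, 0, 0, 0.2, 0, 0, 0], [1, 0, 0, 0.2, 0, 0, 0]],
], newtons=20)

```text
t: 4.12
tool_pos: [0.5577, 0.0759, 0.2138]
tool_rot: [-1.849, -2.538, 0.005]
contact_force: [-7.1, -2.8, 4.2]
opening: 0.0271
```

Run:
```python
from h import *
rel((.5578,.0767,.2135),17.7)
o=ctrl.get_obs(); print(o["opening"],o["wrist_torque"], R.from_rotvec(o["tool_rot"]).inv().apply(o["contact_force"]))
s=cam("side")
cv2.imwrite("pics/s3.png",cv2.resize(s["color"][120:320,210:360,::-1],None,fx=3,fy=3,interpolation=3))
```

```text
t 4.125 shift cm [0.08 0.04 0.03] turn [-0.18  0.06  0.15] pos [0.5577 0.0759 0.2138] F [-7.1 -2.8  4.2]
0.027101325635427654 [-3.20420677e-01  1.16027586e+00 -9.94676014e-04] [-0.54082096 -7.64180015 -4.21668248]
```

View pics/s3.png

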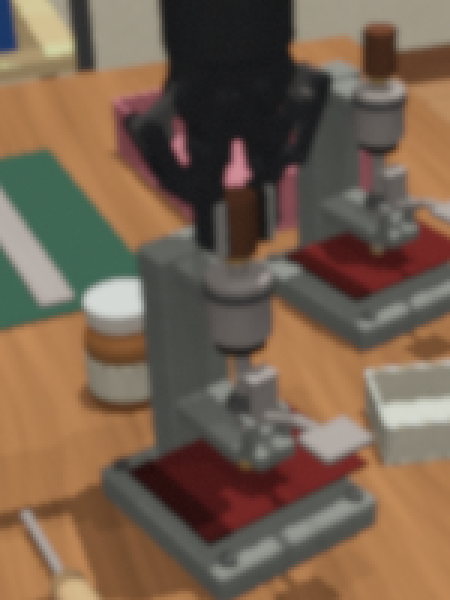

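The grip is on the knob (opening 27.1 mm) with about 7.6 N of side load. Holding the measured pose should relieve that, so I'll firm the grip at the same time.

play_rows([
  [[1, 0, -0.02, -0.03, 0, 0, 0], [1, 0, -0.02, -0.03, 0, 0, 0], [1, 0, -0.02, -0.03, 0, 0, 0]],
], newtons=60)

```text
t: 4.55
tool_pos: [0.5576, 0.0758, 0.2141]
tool_rot: [-1.849, -2.538, 0.005]
contact_force: [-0.1, 0.4, -0.4]
opening: 0.0266
```

```bash
cat > f.py <<'E'
from h import *
o=ctrl.get_obs(); print("t",o["t"],"pos",o["tool_pos"].round(4),"open",round(o["opening"],4),"tau",np.round(o["wrist_torque"],2),"Ftool",R.from_rotvec(o["tool_rot"]).inv().apply(o["contact_force"]).round(2),"Fw",np.round(o["contact_force"],1))
E
python3 f.py
```

```text
t 4.55 pos [0.5576 0.0758 0.2141] open 0.0266 tau [ 0.01 -0.08 -0.02] Ftool [0.4  0.04 0.37] Fw [-0.1  0.4 -0.4]
```

play_rows([
  [[1, 0, 0, -0.2, 0, 0, 0], [1, 0, 0, -0.4, 0, 0, 0], [1, 0, 0, -0.6, 0, 0, 0], [1, 0, 0, -0.6, 0, 0, 0], [1, 0, 0, -0.6, 0, 0, 0]],
])

```text
t: 5.18
tool_pos: [0.5575, 0.0758, 0.2198]
tool_rot: [-1.849, -2.538, 0.005]
contact_force: [2.8, -0.6, -8.4]
opening: 0.0264
```

```bash
python3 f.py
```

```text
t 5.175 pos [0.5575 0.0758 0.2198] open 0.0264 tau [ 0.05 -0.64  0.  ] Ftool [-1.45  2.52  8.37] Fw [ 2.8 -0.6 -8.4]
```

play_rows([
  [[1, 0, 0.04, -0.2, 0, 0, 0], [1, 0, 0.04, -0.4, 0, 0, 0], [1, 0, 0.04, -0.4, 0, 0, 0], [1, 0, 0.04, -0.4, 0, 0, 0]],
])

```text
t: 5.68
tool_pos: [0.5575, 0.0758, 0.2236]
tool_rot: [-1.849, -2.538, 0.006]
contact_force: [-0.1, -1.0, -7.7]
opening: 0.0268
```

```bash
python3 f.py
```

```text
t 5.675 pos [0.5575 0.0758 0.2236] open 0.0268 tau [-0.18 -0.29  0.03] Ftool [-0.88 -0.4   7.69] Fw [-0.1 -1.  -7.7]
```

play_rows([
  [[1, 0, 0, -0.2, 0, 0, 0], [1, 0, 0, -0.4, 0, 0, 0], [1, 0, 0, -0.4, 0, 0, 0], [1, 0, 0, -0.4, 0, 0, 0]],
])

```text
t: 6.18
tool_pos: [0.5575, 0.0758, 0.2276]
tool_rot: [-1.849, -2.538, 0.007]
contact_force: [1.4, -1.4, -8.1]
opening: 0.0265
```

```bash
python3 f.py
python3 - <<'E'
from h import *
s=cam("side");t=cam("top")
cv2.imwrite("pics/s4.png",cv2.resize(s["color"][120:320,210:360,::-1],None,fx=3,fy=3,interpolation=3))
E
```

```text
t 6.175 pos [0.5575 0.0758 0.2276] open 0.0265 tau [-0.09 -0.46 -0.05] Ftool [-1.8   0.94  8.05] Fw [ 1.4 -1.4 -8.1]
```

View pics/s4.png

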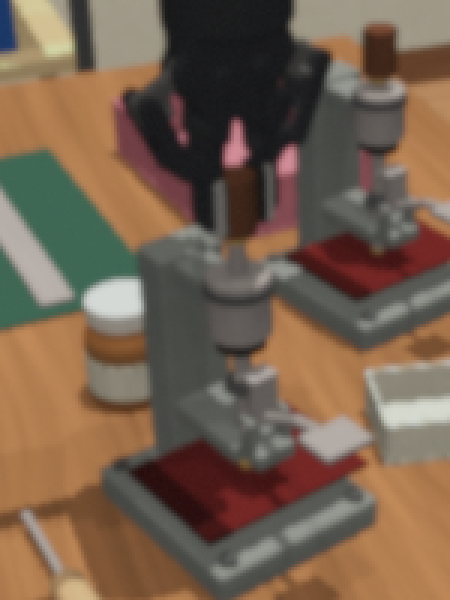

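The knob has risen about 13 mm and the paddle hasn't moved. The dark collar near crop (237,382) is climbing toward the bumper. I'll take a closer look.

Run:
```python
from h import *
s=cam("side"); c=s["color"][210:285,265:340,::-1]
a=cv2.imread("pics/side0.png")[210:285,265:340]
cv2.imwrite("pics/s5.png",cv2.resize(np.hstack([a,c]),None,fx=5,fy=5,interpolation=3))
# expected pixel rows of axis points
for z in (.195,.153,.1435,.13,.141,.1,.09,.08,.0545): print(z,(proj(s,(.5576,.0758,z))-[265,210])*5)
```

```text
0.195 [121.30582328   3.73281764]
0.153 [126.16301991 100.94016989]
0.1435 [127.22844862 122.26265526]
0.13 [128.72219255 152.15703749]
0.141 [127.50685192 127.83435638]
0.1 [131.95894936 216.93443557]
0.09 [133.01329938 238.0352023 ]
0.08 [134.05571262 258.89707782]
0.0545 [136.66120938 311.04103256]
```

View pics/s5.png

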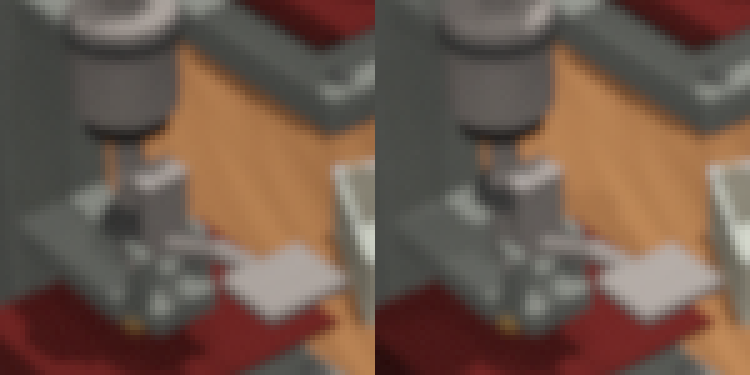

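play_rows([
  [[1, 0, 0.02, -0.2, 0, 0, 0], [1, 0, 0.02, -0.4, 0, 0, 0], [1, 0, 0.02, -0.4, 0, 0, 0], [1, 0, 0.02, -0.4, 0, 0, 0]],
])

```text
t: 6.82
tool_pos: [0.5575, 0.0759, 0.2315]
tool_rot: [-1.849, -2.537, 0.007]
contact_force: [1.3, -1.7, -8.2]
opening: 0.0263
```

```bash
cat > v.py <<'E'
import sys
from h import *
s=cam("side"); c=s["color"][210:285,265:340,::-1]
a=cv2.imread("pics/side0.png")[210:285,265:340]
cv2.imwrite(sys.argv[1],cv2.resize(np.hstack([a,c]),None,fx=5,fy=5,interpolation=3))
# paddle centroid: shift of paddle patch by phase correlation with first picture
g0=cv2.cvtColor(cv2.imread("pics/side0.png"),6).astype(np.float32)[252:280,306:338]
g1=cv2.cvtColor(np.ascontiguousarray(s["color"][:,:,::-1]),6).astype(np.float32)[252:280,306:338]
print("paddle shift px",cv2.phaseCorrelate(g0,g1,cv2.createHanningWindow((32,28),cv2.CV_32F)))
E
python3 f.py; python3 v.py pics/s6.png
```

```text
t 6.825 pos [0.5575 0.0759 0.2315] open 0.0263 tau [-0.19 -0.3  -0.01] Ftool [-1.97  0.77  8.16] Fw [ 1.3 -1.7 -8.2]
paddle shift px ((0.16383253541710197, 0.32705297518619325), 1.0237964967886606)
```

play_rows([
  [[1, 0, 0, -0.2, 0, 0, 0], [1, 0, 0, -0.4, 0, 0, 0], [1, 0, 0, -0.4, 0, 0, 0], [1, 0, 0, -0.4, 0, 0, 0]],
])

```text
t: 7.38
tool_pos: [0.5575, 0.0759, 0.2354]
tool_rot: [-1.849, -2.537, 0.007]
contact_force: [1.8, -2.0, -11.7]
opening: 0.0266
```

```bash
python3 f.py; python3 v.py pics/s7.png
```

```text
t 7.375 pos [0.5575 0.0759 0.2354] open 0.0266 tau [-0.17 -0.55 -0.03] Ftool [-2.47  1.14 11.69] Fw [  1.8  -2.  -11.7]
paddle shift px ((0.6037019574089246, 2.593008542989219), 0.21661219000816345)
```

View pics/s7.png

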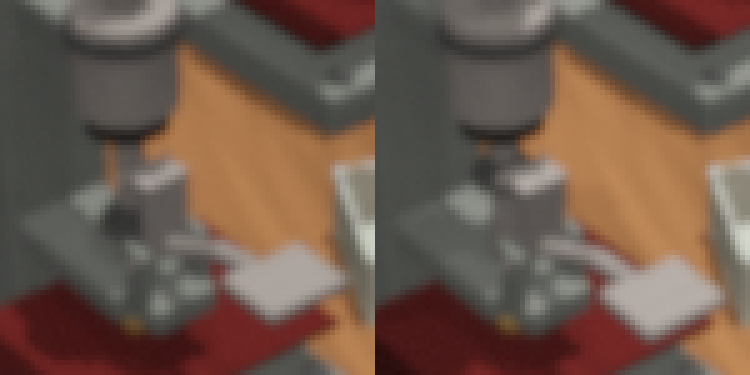

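The collar has met the sear: the force rose to 11.7 N and the paddle dipped (crop (660,295), against (283,282) at rest). First contact was at about 17–18 mm of draw, so the catch should come at about 33–35 mm.

play_rows([
  [[1, -0.02, 0, -0.2, 0, 0, 0], [1, -0.02, 0, -0.4, 0, 0, 0], [1, -0.02, 0, -0.6, 0, 0, 0], [1, -0.02, 0, -0.8, 0, 0, 0], [1, -0.02, 0, -0.8, 0, 0, 0], [1, -0.02, 0, -0.8, 0, 0, 0]],
])

```text
t: 8.18
tool_pos: [0.5575, 0.0758, 0.2438]
tool_rot: [-1.848, -2.537, 0.007]
contact_force: [0.2, 0.5, -11.3]
opening: 0.0268
```

```bash
python3 f.py; python3 v.py pics/s8.png
```

```text
t 8.175 pos [0.5575 0.0758 0.2438] open 0.0268 tau [ 0.08 -0.34  0.01] Ftool [ 0.41  0.42 11.32] Fw [  0.2   0.5 -11.3]
paddle shift px ((-1.400706688299902, -1.0495493663790931), 0.18151364127794903)
```

play_rows([
  [[1, 0, 0, -0.1, 0, 0, 0], [1, 0, 0, -0.2, 0, 0, 0], [1, 0, 0, -0.2, 0, 0, 0], [1, 0, 0, -0.2, 0, 0, 0]],
])

```text
t: 8.72
tool_pos: [0.5575, 0.0758, 0.2457]
tool_rot: [-1.848, -2.537, 0.007]
contact_force: [0.9, -0.4, -12.9]
opening: 0.0266
```

```bash
python3 f.py; python3 v.py pics/s9.png
```

```text
t 8.725 pos [0.5575 0.0758 0.2457] open 0.0266 tau [ 0.07 -0.53 -0.02] Ftool [-0.67  0.79 12.88] Fw [  0.9  -0.4 -12.9]
paddle shift px ((-1.3643600250080752, -1.8023301770380797), 0.14804191390673319)
```

View pics/s9.png

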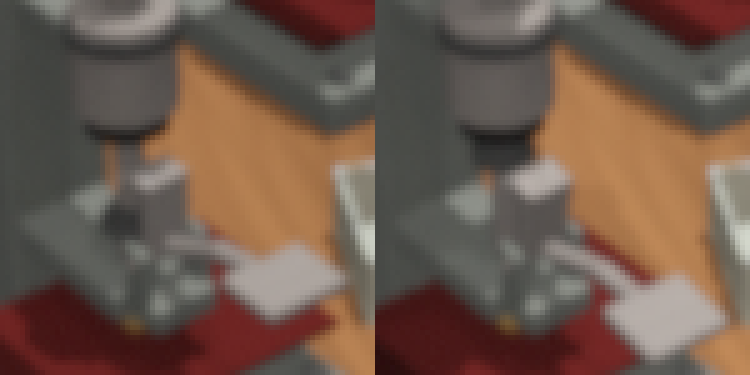

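The draw is 31.6 mm and the paddle is still dipped (crop (665,315)). I'm going to 1 mm steps.

play_rows([
  [[1, 0, 0, -0.1, 0, 0, 0], [1, 0, 0, -0.1, 0, 0, 0], [1, 0, 0, -0.1, 0, 0, 0]],
])

```text
t: 9.15
tool_pos: [0.5575, 0.0758, 0.2469]
tool_rot: [-1.848, -2.537, 0.007]
contact_force: [0.6, -0.4, -11.7]
opening: 0.0266
```

```bash
python3 f.py; python3 v.py pics/s10.png
```

```text
t 9.15 pos [0.5575 0.0758 0.2469] open 0.0266 tau [ 0.1  -0.48 -0.04] Ftool [-0.52  0.53 11.65] Fw [  0.6  -0.4 -11.7]
paddle shift px ((-1.6228190310167463, -1.3926220554808886), 0.13588407387336096)
```

play_rows([
  [[1, 0, 0, -0.1, 0, 0, 0], [1, 0, 0, -0.1, 0, 0, 0], [1, 0, 0, -0.1, 0, 0, 0]],
])

```text
t: 9.57
tool_pos: [0.5575, 0.0758, 0.2479]
tool_rot: [-1.848, -2.537, 0.007]
contact_force: [0.5, -0.5, -11.9]
opening: 0.0266
```

```bash
python3 f.py; python3 v.py pics/s11.png
```

```text
t 9.575 pos [0.5575 0.0758 0.2479] open 0.0266 tau [ 0.02 -0.42 -0.04] Ftool [-0.66  0.42 11.91] Fw [  0.5  -0.5 -11.9]
paddle shift px ((-0.07543793093380913, -0.03866668316244848), 0.9723461613059043)
```

View pics/s11.png

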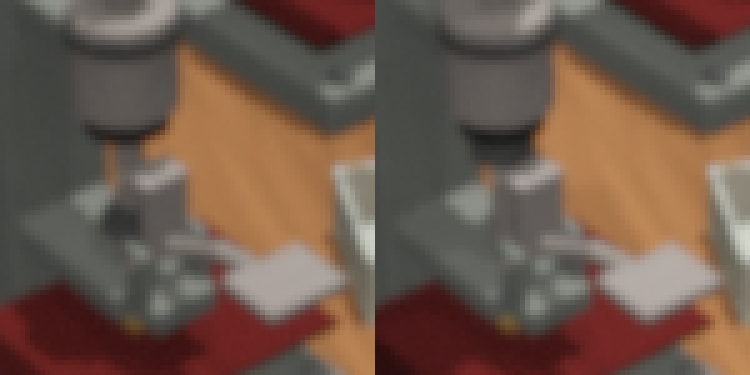

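The paddle is back at its rest place (shift 0.0 px), so the sear has caught at about 33.8 mm of draw. I'll ease down gently and watch the load.

play_rows([
  [[1, 0, 0, 0.05, 0, 0, 0], [1, 0, 0, 0.1, 0, 0, 0], [1, 0, 0, 0.15, 0, 0, 0], [1, 0, 0, 0.15, 0, 0, 0], [1, 0, 0, 0.15, 0, 0, 0]],
])

```text
t: 10.25
tool_pos: [0.5575, 0.0758, 0.2466]
tool_rot: [-1.848, -2.537, 0.007]
contact_force: [0.5, -0.8, -10.9]
opening: 0.0268
```

```bash
python3 f.py; python3 v.py pics/s12.png
```

```text
t 10.25 pos [0.5575 0.0758 0.2466] open 0.0268 tau [-0.03 -0.36  0.03] Ftool [-0.88  0.31 10.92] Fw [  0.5  -0.8 -10.9]
paddle shift px ((-0.03498962004503525, -0.0048050098453824575), 0.9331775446732838)
```

play_rows([
  [[1, 0, 0, 0.05, 0, 0, 0], [1, 0, 0, 0.1, 0, 0, 0], [1, 0, 0, 0.15, 0, 0, 0], [1, 0, 0, 0.15, 0, 0, 0], [1, 0, 0, 0.15, 0, 0, 0]],
])

```text
t: 10.92
tool_pos: [0.5576, 0.0758, 0.2462]
tool_rot: [-1.849, -2.538, 0.007]
contact_force: [-5.3, 0.8, -2.1]
opening: 0.0264
```

```bash
python3 f.py; python3 v.py pics/s13.png
```

```text
t 10.925 pos [0.5576 0.0758 0.2462] open 0.0264 tau [0.02 0.52 0.05] Ftool [ 2.34 -4.77  2.09] Fw [-5.3  0.8 -2.1]
paddle shift px ((0.10897464515901589, -0.03515613911666726), 0.9162304071088632)
```

The load fell to 2 N and the knob stopped moving, so it is resting on the sear. I'll settle a little and open.

play_rows([
  [[1, 0, 0, 0.03, 0, 0, 0], [1, 0, 0, 0.03, 0, 0, 0], [0.2, 0, 0, 0.03, 0, 0, 0], [0, 0, 0, 0.03, 0, 0, 0], [-0.4, 0, 0, 0.03, 0, 0, 0], [-1, 0, 0, 0.03, 0, 0, 0], [-1, 0, 0, 0.03, 0, 0, 0], [-1, 0, 0, 0.03, 0, 0, 0]],
])

```text
t: 11.98
tool_pos: [0.5576, 0.0759, 0.2459]
tool_rot: [-1.849, -2.538, 0.007]
contact_force: [0.2, 0.3, -0.2]
opening: 0.0853
```

```bash
python3 f.py; python3 v.py pics/s14.png
python3 - <<'E'
from h import *
s=cam("side")
cv2.imwrite("pics/s15.png",cv2.resize(s["color"][120:320,210:360,::-1],None,fx=3,fy=3,interpolation=3))
E
```

```text
t 11.975 pos [0.5576 0.0759 0.2459] open 0.0853 tau [-0.04  0.1  -0.06] Ftool [0.21 0.26 0.19] Fw [ 0.2  0.3 -0.2]
paddle shift px ((0.08467098857986954, 0.21486017004487756), 0.9224552606542905)
```

View pics/s15.png

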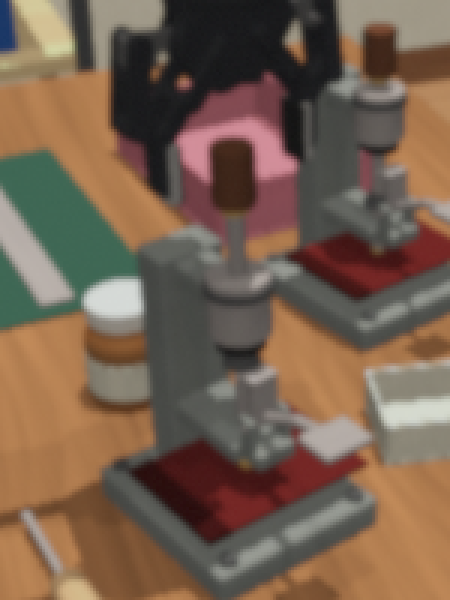

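The striker stands cocked with the hand off (knob at crop (233,175), was (236,226); paddle at rest). I'm retreating up and going over the paddle, closing on the way.

play_rows([
  [[-1, 0, 0, -2, 0, 0, 0], [-1, 0, 0, -5, 0, 0, 0], [-1, 0, 0, -8.5, 0, 0, 0], [-1, 0, 0, -8.5, 0, 0, 0], [-1, 0, 0, -8.5, 0, 0, 0]],
])

```text
t: 12.7
tool_pos: [0.558, 0.076, 0.3313]
tool_rot: [-1.849, -2.538, 0.006]
contact_force: [0.1, -0.1, -1.1]
opening: 0.0855
```

Run:
```python
from h import *
rel((.587,-.0165,.33),17.7);rel((.587,-.0165,.14),17.7)
```

```text
t 12.7 shift cm [-9.7  -0.07  0.14] turn [-0.23  0.06  0.16] pos [0.558  0.076  0.3313] F [ 0.1 -0.1 -1.1]
t 12.7 shift cm [-9.68  0.   19.14] turn [-0.23  0.06  0.16] pos [0.558  0.076  0.3313] F [ 0.1 -0.1 -1.1]
```

play_rows([
  [[-1, -3, 0, 0, 0, 0, 0], [0, -6, 0, 0, 0, 0, 0], [1, -9, 0, 0, 0, 0, 0], [1, -9.7, 0, 0, 0, 0, 0], [1, -9.7, 0, 0, 0, 0, 0], [1, -9.7, 0, 4, 0, 0, 0], [1, -9.7, 0, 8, 0, 0, 0], [1, -9.7, 0, 12, 0, 0, 0], [1, -9.7, 0, 15, 0, 0, 0], [1, -9.7, 0, 17, 0, 0, 0], [1, -9.7, 0, 17, 0, 0, 0], [1, -9.7, 0, 17, 0, 0, 0]],
], newtons=20)

```text
t: 14.2
tool_pos: [0.588, -0.0165, 0.1631]
tool_rot: [1.849, 2.539, -0.004]
contact_force: [0.5, 0.4, 0.8]
opening: -0.0001
```

```bash
python3 f.py
python3 - <<'E'
from h import *
s=cam("side");t=cam("top")
cv2.imwrite("pics/s16.png",cv2.resize(s["color"][120:320,210:380,::-1],None,fx=3,fy=3,interpolation=3))
cv2.imwrite("pics/t16.png",cv2.resize(t["color"][200:350,240:420,::-1],None,fx=4,fy=4,interpolation=3))
rel((.587,-.0165,.125),17.7)
p=ctrl.get_obs()["tool_pos"]; print((proj(s,p)-[210,120])*3)
E
```

```text
t 14.2 pos [ 0.588  -0.0165  0.1631] open -0.0001 tau [-0.02 -0.01 -0.03] Ftool [ 0.25  0.55 -0.79] Fw [0.5 0.4 0.8]
t 14.3 shift cm [ 0.07 -0.11  3.85] turn [-0.06  0.15  0.16] pos [ 0.5883 -0.0168  0.1635] F [-0.2  0.4  0.3]
[339.87895021 382.57351799]
```

View pics/s16.png

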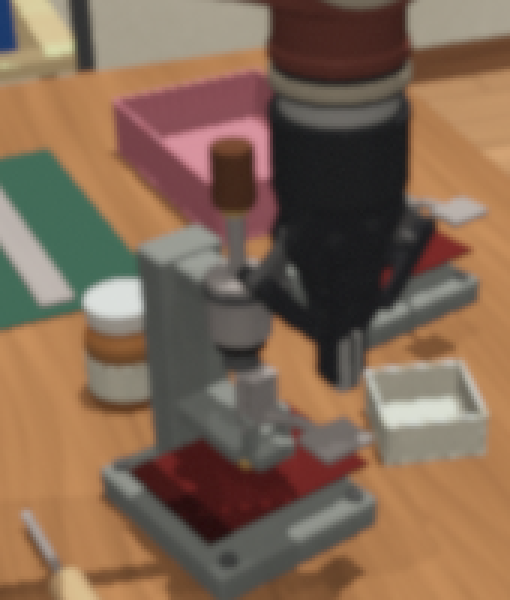

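View pics/t16.png

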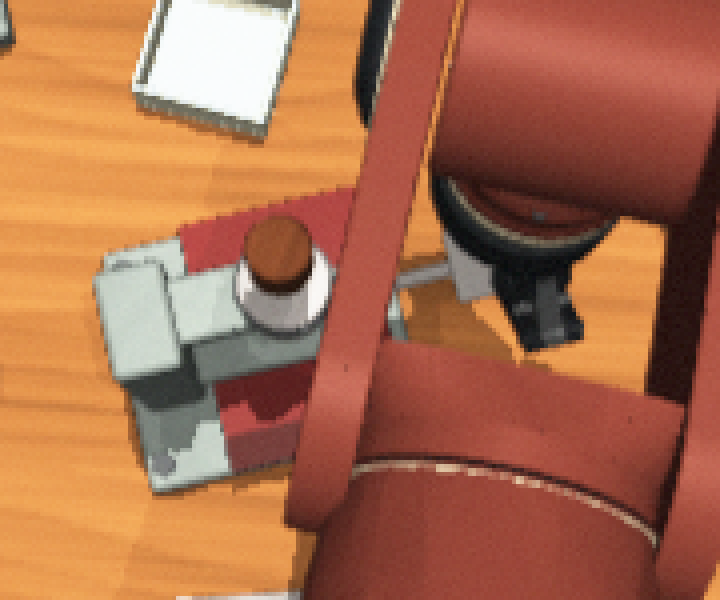

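The shut fingertips are 38 mm above the paddle (side crop (342,382), as projected). I'm checking that the forearm clears the cocked knob before going down.

Run:
```python
from h import *
s=cam("side")
cv2.imwrite("pics/s17.png",s["color"][:,:,::-1])
```

```text
(no output)
```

View pics/s17.png

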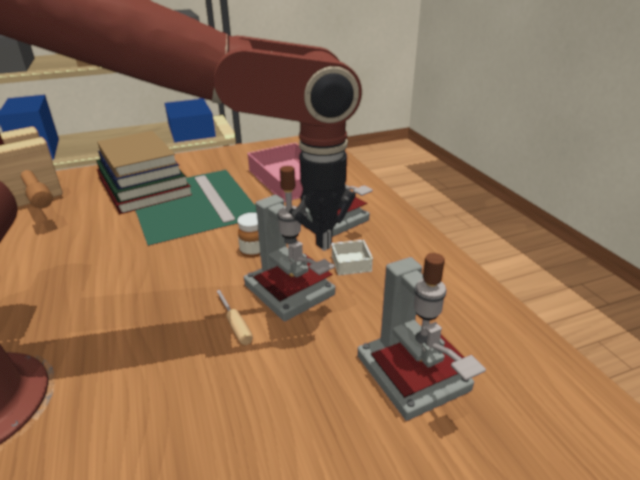

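The forearm is well clear (its lower edge is at row ~115, the knob top at row ~168). I'm going down to touch, then pressing in small steps.

play_rows([
  [[1, 0, -0.1, 1, 0, 0, 0], [1, 0, -0.1, 2, 0, 0, 0], [1, 0, -0.1, 3, 0, 0, 0], [1, 0, -0.1, 3.4, 0, 0, 0], [1, 0, -0.1, 3.8, 0, 0, 0], [1, 0, -0.1, 3.8, 0, 0, 0], [1, 0, -0.1, 3.8, 0, 0, 0]],
])

```text
t: 15.22
tool_pos: [0.5874, -0.0172, 0.1256]
tool_rot: [1.849, 2.538, -0.003]
contact_force: [-0.3, -0.7, 0.1]
opening: 0.0001
```

```bash
python3 f.py
```

```text
t 15.225 pos [ 0.5874 -0.0172  0.1256] open 0.0001 tau [-0.   -0.03 -0.02] Ftool [-0.59 -0.47 -0.07] Fw [-0.3 -0.7  0.1]
```

play_rows([
  [[1, 0, 0, 0.2, 0, 0, 0], [1, 0, 0, 0.4, 0, 0, 0], [1, 0, 0, 0.6, 0, 0, 0], [1, 0, 0, 0.8, 0, 0, 0], [1, 0, 0, 0.8, 0, 0, 0], [1, 0, 0, 0.8, 0, 0, 0]],
])

```text
t: 15.98
tool_pos: [0.5884, -0.0186, 0.1192]
tool_rot: [1.847, 2.535, -0.005]
contact_force: [-0.9, -4.8, 6.3]
opening: 0.0
```

```bash
python3 f.py;  python3 - <<'E'
from h import *
s=cam("side")
cv2.imwrite("pics/s18.png",cv2.resize(s["color"][120:320,210:380,::-1],None,fx=3,fy=3,interpolation=3))
E
```

```text
t 15.975 pos [ 0.5884 -0.0186  0.1192] open 0.0 tau [-0.76  0.14 -0.  ] Ftool [-4.29 -2.33 -6.3 ] Fw [-0.9 -4.8  6.3]
```

View pics/s18.png

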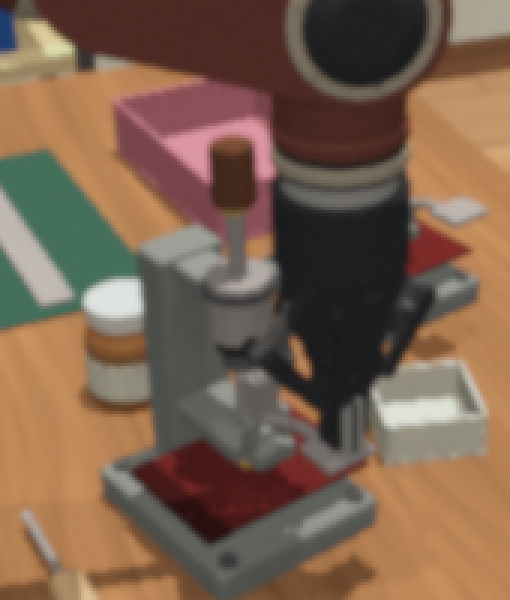

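The paddle is 6 mm down at 6.3 N and the striker is still cocked. Pressing on.

play_rows([
  [[1, -0.05, 0, 0.3, 0, 0, 0], [1, -0.1, 0, 0.6, 0, 0, 0], [1, -0.2, 0, 0.9, 0, 0, 0], [1, -0.2, 0, 1.0, 0, 0, 0], [1, -0.2, 0, 1.0, 0, 0, 0]],
])

```text
t: 16.65
tool_pos: [0.589, -0.0204, 0.1088]
tool_rot: [1.847, 2.535, -0.005]
contact_force: [1.0, 0.2, 0.4]
opening: 0.0001
```

```bash
python3 f.py;  python3 - <<'E'
from h import *
s=cam("side")
cv2.imwrite("pics/s19.png",cv2.resize(s["color"][120:320,210:380,::-1],None,fx=3,fy=3,interpolation=3))
E
```

```text
t 16.65 pos [ 0.589  -0.0204  0.1088] open 0.0001 tau [-0.02 -0.03 -0.07] Ftool [-0.1   1.05 -0.44] Fw [1.  0.2 0.4]
```

View pics/s19.png

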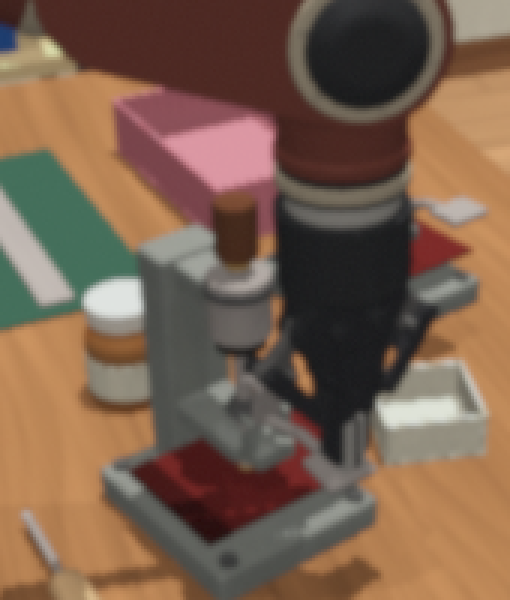

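It fired: the knob is down at crop (235,230), slightly below its starting height, and the trigger load is gone. I'll lift off the paddle and compare with the starting pictures.

play_rows([
  [[1, 0.1, 0, -0.8, 0, 0, 0], [1, 0.1, 0, -2, 0, 0, 0], [1, 0, 0, -5, 0, 0, 0], [1, 0, 0, -10, 0, 0, 0], [1, 0, 0, -15, 0, 0, 0], [1, 0, 0, -20, 0, 0, 0], [1, -2, 0, -22, 0, 0, 0], [1, -6, 0, -22, 0, 0, 0], [1, -12, 0, -22, 0, 0, 0], [1, -18, 0, -22, 0, 0, 0], [1, -18, 0, -22, 0, 0, 0], [1, -18, 0, -22, 0, 0, 0]],
])

```text
t: 18.2
tool_pos: [0.6435, -0.1904, 0.3305]
tool_rot: [1.847, 2.535, -0.004]
contact_force: [-0.1, 0.1, 0.3]
opening: 0.0
```

```bash
python3 f.py;  python3 - <<'E'
from h import *
s=cam("side");t=cam("top")
S=s["color"][:,:,::-1]; Tp=t["color"][:,:,::-1]
cv2.imwrite("pics/top20.png",Tp)
a=cv2.imread("pics/side0.png"); b=cv2.imread("pics/top0.png")
sl=(slice(175,280),slice(250,350)); cv2.imwrite("pics/s20.png",cv2.resize(np.hstack([a[sl],S[sl]]),None,fx=4,fy=4,interpolation=3))
g=lambda i:cv2.cvtColor(np.ascontiguousarray(i),6).astype(np.float32)
A,B=g(a),g(S)
def ncc(A,B,x,y,w,h,m=12):
    k=4; T=cv2.resize(A[y:y+h,x:x+w],None,fx=k,fy=k,interpolation=2); I=cv2.resize(B[y-m:y+h+m,x-m:x+w+m],None,fx=k,fy=k,interpolation=2)
    r=cv2.matchTemplate(I,T,cv2.TM_CCOEFF_NORMED); _,v,_,l=cv2.minMaxLoc(r); return (l[0]/k-m,l[1]/k-m,round(v,3))
print("knob side",ncc(A,B,277,180,23,16)); print("paddle",ncc(A,B,306,254,30,24)); print("jar",ncc(A,B,236,212,26,44)); print("box",ncc(A,B,330,240,44,35)); print("awl",ncc(A,B,215,288,40,57))
C,D=g(b),g(Tp)
print("top jar",ncc(C,D,200,274,40,38),"box",ncc(C,D,272,190,45,45),"awl",ncc(C,D,282,338,82,20))
print("1mm dz px",[ (proj(s,(.5576,.0758,.2455))-proj(s,(.5576,.0758,.2495))).round(2)])
E
```

```text
t 18.2 pos [ 0.6435 -0.1904  0.3305] open 0.0 tau [ 0.01  0.01 -0.04] Ftool [ 0.13 -0.03 -0.29] Fw [-0.1  0.1  0.3]
knob side (0.25, 0.5, 0.976)
paddle (0.0, 0.0, 0.996)
jar (0.0, 0.0, 1.0)
box (0.0, 0.0, 0.999)
awl (0.0, 0.0, 0.982)
top jar (0.0, 0.0, 0.997) box (0.0, 0.0, 0.996) awl (0.0, 0.0, 0.984)
1mm dz px [array([0.1 , 2.03])]
```

View pics/s20.png

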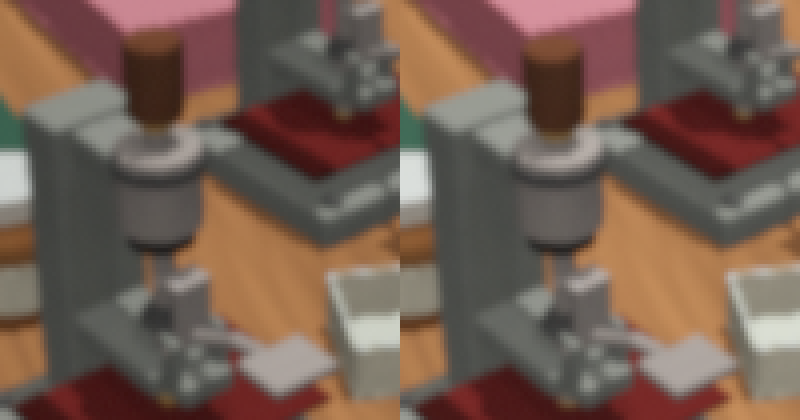

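View pics/top20.png

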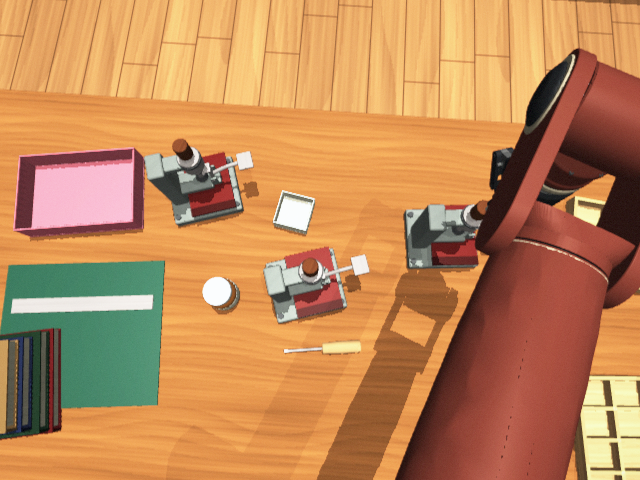

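Paddle, jar, box and awl are unchanged at 0.0 px. The knob match is biased by the still background, so I'll measure the knob's edges directly (4 mm should be 2.03 px).

Run:
```python
from h import *
a=cv2.imread("pics/side0.png").astype(float); S=np.mean([cam("side")["color"][:,:,::-1].astype(float) for _ in range(3)],axis=0)
from scipy.optimize import minimize_scalar
from scipy.ndimage import shift,map_coordinates
for ch in (0,1,2):
    P=a[172:225,285:292,ch].mean(1);Q=S[172:225,285:292,ch].mean(1)
    x=np.arange(53.)
    out=[]
    for lo,hi in((6,24),(28,37)):   # top region, lower edge of the knob
        xs=np.arange(lo,hi)
        e=lambda d:np.sum((np.interp(xs,x,Q)-np.interp(xs-d,x,P))**2)
        ds=np.arange(-1,5,.05); v=[e(d) for d in ds]; out.append((round(ds[int(np.argmin(v))],2),round(min(v))))
    print(ch,out)
    if ch==2: print(P.round().astype(int),Q.round().astype(int))
# known cocked check for scale: s14? skip
```

```text
0 [(np.float64(1.25), 874), (np.float64(1.85), 64)]
1 [(np.float64(1.4), 1346), (np.float64(1.7), 105)]
2 [(np.float64(1.6), 2264), (np.float64(1.5), 232)]
[202 202 202 202 202 202 201 200 192 172 143 124 118 115 112 103  86  70
  62  60  60  60  59  60  59  60  60  60  60  59  59  59  60  68  85  99
  99  92  90  93 103 122 144 155 146 120  92  69  55  59  75  86  90] [214 214 214 214 214 214 214 212 207 192 168 144 132 129 128 126 123 113
  96  78  69  67  66  66  66  66  66  66  66  66  66  66  66  65  66  75
  91 104 106 105 112 131 155 167 157 130 100  76  61  65  82  94  99]
```

Run:
```python
from h import *
a=cv2.imread("pics/side0.png").astype(float); S=np.mean([cam("side")["color"][:,:,::-1].astype(float) for _ in range(3)],axis=0)
for c0 in (281,285,289):
  for ch in (0,1,2):
    P=a[172:225,c0:c0+5,ch].mean(1);Q=S[172:225,c0:c0+5,ch].mean(1)
    g=np.polyfit(Q[40:53],P[40:53],1); Q=np.polyval(g,Q)  # still housing fixes the brightness
    x=np.arange(53.); o=[]
    for lo,hi in((4,15),(12,24),(29,37),(41,52)):
        xs=np.arange(lo,hi); ds=np.arange(-1,5,.05)
        dP=np.gradient(P);dQ=np.gradient(Q)
        v=[np.sum((np.interp(xs,x,dQ)-np.interp(xs-d,x,dP))**2) for d in ds]; o.append(round(ds[int(np.argmin(v))],2))
    print(c0,ch,o)
c=S[170:215,265:315]; A=a[170:215,265:315]
cv2.imwrite("pics/k.png",cv2.resize(np.hstack([A,c]),None,fx=8,fy=8,interpolation=0).astype(np.uint8))
print(ctrl.get_obs()["t"])
```

```text
281 0 [np.float64(0.75), np.float64(0.7), np.float64(1.4), np.float64(0.0)]
281 1 [np.float64(0.55), np.float64(0.9), np.float64(1.45), np.float64(0.0)]
281 2 [np.float64(0.6), np.float64(1.0), np.float64(1.4), np.float64(0.0)]
285 0 [np.float64(0.75), np.float64(1.05), np.float64(2.2), np.float64(0.0)]
285 1 [np.float64(0.45), np.float64(1.1), np.float64(2.15), np.float64(0.0)]
285 2 [np.float64(0.6), np.float64(1.25), np.float64(2.15), np.float64(0.0)]
289 0 [np.float64(0.25), np.float64(0.85), np.float64(2.35), np.float64(0.05)]
289 1 [np.float64(0.05), np.float64(1.0), np.float64(1.75), np.float64(0.05)]
289 2 [np.float64(0.15), np.float64(1.15), np.float64(1.85), np.float64(0.05)]
18.6
```

View pics/k.png

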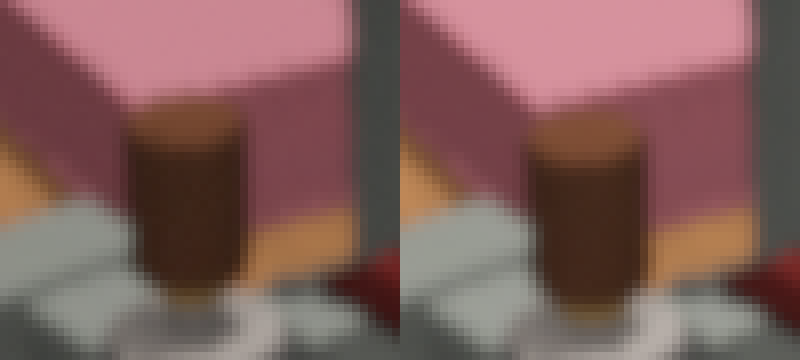

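Run:
```python
from h import *
a=cv2.imread("pics/side0.png").astype(float); S=np.mean([cam("side")["color"][:,:,::-1].astype(float) for _ in range(4)],axis=0)
def cross(p,lo,hi,lev,up):
    for i in range(lo,hi):
        if (p[i]-lev)*(p[i+1]-lev)<=0 and (p[i+1]>p[i])==up: return i+(lev-p[i])/(p[i+1]-p[i])
for c in range(283,293,2):
    P=a[172:225,c:c+2,2].mean(1);Q=S[172:225,c:c+2,2].mean(1)
    k=Q[24:30].mean()/P[24:30].mean()
    r=[]
    for p,s in((P,1),(Q,k)):
        d=p[24:30].mean(); r.append((cross(p,11,25,d*1.4,False),cross(p,28,40,d*1.3,True)))
    print(c,round(k,3),np.subtract(r[1],r[0]).round(2))
print(ctrl.get_obs()["t"])
```

```text
283 1.113 [2.11 2.07]
285 1.107 [2.09 2.28]
287 1.103 [2.03 1.95]
289 1.104 [1.97 1.96]
291 1.116 [1.91 2.14]
18.8
```

The knob's two edges sit 2.05 ± 0.1 px lower than at the start, which is about 4.0 mm, so the rivet is fully home. The robot is touching nothing, and I'm handing in.

```bash
python3 -c "
from station import ctrl
print(ctrl.finish_job())"
```

```text
the job is handed in; nothing more can be done
None
```

The rivet in the nearest press (about 0.56 m from the base) is set, and the job is handed in at 18.8 s of the 72 s allowed.

- **Cocking:** I gripped the knob and drew it up in small steps. The sear caught at about 33.8 mm of draw: the paddle sprang back to its rest position. The force on the hand never read above 13 N and showed no rise from the bumper. As I eased the knob down, the load fell from about 11 to 2 N. After I let go, the striker stood cocked by itself.
- **Firing:** I pressed the paddle with the shut fingers. It read about 6 N at 6 mm down. The striker had fired and the trigger load was gone when I next checked, at about 16 mm down, slightly past the 8–15 mm range given.
- **Last checks:** The knob's edges sit 2.05 ± 0.1 px lower than at the start, and 4 mm corresponds to 2.03 px, so the rivet is fully home. The paddle, glue jar, card box and awl matched the starting pictures with no shift. The arm was clear with no contact force.
- **Checks that disagreed:** A plain template match on the knob gave only 0.5 px, and edge fits that included the knob's top gave 0.1–1.6 px. I put this down to the unmoving pink box edge behind the knob's top, and relied on the two knob edges clear of it.

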